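# Pile the chocolate boxes on the counter stand and lock the keeper arm

### The job

Take the pink and the cream chocolate box off the sloping rack and pile them squarely on the brown box that lies on the black display stand, pink first and cream on top, setting each down gently without dropping it or shifting the brown box. Then swing the brass keeper arm over the pile until the red line on its collar meets the red line on the post. Leave the blue box and the other things on the counter where they are.

Things in the scene. Friction and masses are not known exactly. Their poses are not given: they have to be found in the camera images.
- pink_box: Flat rigid pink box with a gold band, 110 x 56 x 18 mm (x long, y wide, z thick), about 130 g. Origin: centre of its underside; z is the normal of its top. It starts in one of three bays of the sloping rack, so its z axis leans 30 degrees towards the robot side and its x axis points up the slope
- cream_box: Flat rigid cream box with a brown band, same size, weight, origin and axes as the pink box, in another bay of the rack
- blue_box: Flat rigid blue box with a gold band, same size and axes, in the remaining bay of the rack. A bystander: leave it there
- brown_box: Flat rigid dark brown box with a gold band, same size, lying level on the seat of the stand, within about 6 mm of its middle, x along the stand's x (to about 3 degrees), origin at the centre of its underside. Loose: it is the bottom of the pile
- rack: Fixed aluminium rack, 310 mm wide (y), 120 mm deep (x), origin on the counter. Its deck slopes down to -x (the robot's side) at 30 degrees, edges 23 and 88 mm high; a lip 10 mm proud of the deck along the lower edge stops the boxes. Three bays 100 mm apart in y (44 mm between neighbouring boxes), no dividers, open above
- stand: Fixed black stand, base 190 x 100 x 12 mm (x -72 to +118 mm). Origin: on the counter under the seat of the pile; x points to a steel post 92 mm from the origin. On the post turns a brass collar, 44 mm across, 70 to 88 mm above the counter; the post's cap above it is 95 mm high and has a red line pointing to the pile (-x)
- collar_axis (a point): Point on the vertical axis of the collar (and post), 106 mm above the counter, level with the point on the arm's knob
- keeper_knob (a point): Centre of the white upright knob on the brass keeper arm: 14 mm across, 84 to 116 mm above the counter (point at 106 mm), 78 mm from the collar's axis. The arm under it is 16 mm wide, lies 76 to 84 mm above the counter and reaches 98 mm from the axis; a pile of three boxes on the stand is 66 mm high and passes under it
- collar (a joint): Angle of collar and keeper arm about the vertical (rad), counterclockwise from above positive. 0 is the locked mark: arm over the pile (along the stand's -x), red lines on collar and post cap meet. At -1.57 the arm points along the stand's +y. Starts between -2.2 and -1.5. Stops at -2.6 and +0.5, none at the mark. Stays where left; friction about 1 N at the knob
- ribbon_spool: Red plastic ribbon spool, 60 mm across, 36 mm high, origin at the centre of its underside. Bystander
- sprinkle_jar: Amber jar, 64 mm across, 100 mm high, brass lid, origin at the centre of its underside. Bystander
Things that resemble listed ones, but are neither listed nor needed, are in the scene too. What is meant by the cream_box is not green, and is the larger of those in its own colour. Of the things shaped like the stand, the black one is meant.

How it is judged:
By the outcome, as a careful person would: the job done as asked, in the order asked, and still so for the second after the job is handed in, with the robot touching nothing.
It also fails if it takes over 72 s, if anything falls off the work surface, if the arm or the gripper's body presses on something with over 40 N, if the wrist force passes 120 N, or if a joint passes its speed limit or range.

### The arm

A 7-joint arm with a two-finger parallel gripper is mounted at the origin on the work surface. World frame = base frame: x ahead of the robot, y to its left, z up, the work surface at z = 0. Lengths are in m, angles in rad, forces in N, time in s.
With the tool pointing down it reaches from about 0.425 to 0.925 m from the base axis. Payload 6.8 kg.
Tool frame: the origin (TCP) lies between the finger pads; the fingertips stand 14 mm ahead of it and the grasp point (between the pads) lies 5 mm behind it; z points along the fingers, y is the line along which they close (so a half turn about z gives the same grasp; the last joint's range is limited). The gripper opens to 85 mm and grips with 20 to 120 N. Pads are 22 mm wide; open, the fingers measure 114 mm over their backs; the gripper's body (76 mm by 85 mm) begins 54 mm behind the grasp point. The pads swing forward as they close: fully open they stand 13 mm farther back than shut.
Start: joints at [-1.345, 0.477, 0.022, 1.555, -0.011, 1.109, -0.083], TCP at [0.221, 0.638, 0.245] pointing down, gripper open.
Joint ranges: [-2.96, 2.96], [-0.34, 2.1], [-1.41, 1.46], [0.24, 2.44], [-1.37, 4.51], [0.17, 1.92], [-2.96, 2.96]. Speed limits (rad/s): [2.39, 2.39, 3.14, 3.14, 3.14, 3.14, 3.14].

### API

Orientations are given as a rotation vector (axis times angle).
In Python, from bench import r, eyes, ticket gives the robot as it stands. The module is installed in compiled form; this text tells all that it offers.
- The arm moves only by the tool arm_command, never from a script. Its argument "plan" is text: rows parted by semicolons, each of 4 numbers parted by spaces: the shift along the tool's x, y, z in m, then the turn about the tool's z in degrees. In form: tx ty tz yaw; .... A call has 1 to 20 rows; each row shifts and turns the commanded pose from where the row before left it, along the tool's axes as they then stand; what a row does not reach is not made up. A row lasts 1/8 s, in which the tool goes at most 62.5 mm and 10.7 degrees, less where a joint would pass 70% of its speed; a pose out of reach is approached as far as the arm can. A call is refused whole if a number of a shift passes 0.0625 or a number of a turn 10.7, either way. A call with a gripper value outside its range is refused whole. "hand" is the closure, from -1 (fully open) to 1 (shut), set as the call begins (left out, the last holds). The fingers move at their own pace and stop on an object; "grip_force" is the grip in N (left out, the last holds). Time passes only in rows, so rows that do not move let the fingers close. It gives the time, the measured TCP pose, the force, the opening and the grip force at its end, in the units of the state.
- r.get_obs(): the state, without advancing time (a new reading comes with each control period).
- eyes.grab_frame(name): name is "scene" or "side" or "wrist"; returns (picture, depth): 420x560x3 uint8, red, green, blue; 420x560 float32, m along the optical axis (not along the pixel's ray), 0 where there is no reading.
- eyes.calibration(name): a dict with "fov_y" (degrees; the focal length in pixels is half the picture's height over the tangent of half this angle, whatever the lens; pixels are square), "cx", "cy" (the principal point, pixels), "origin" and "attitude" of the camera in the world; the wrist camera has in their place "tool_from_camera" (4x4, takes a point from camera to tool coordinates, whose origin is the TCP and whose axes are the flange's). Camera axes: x right, y up, looking along -z (the intrinsics and any distortion apply to the point x, -y, -z); pixel columns grow to the right and rows downward; lengths in m; the calibration is good to about 2 mm. A picture is of the moment at which its call begins: read the wrist's pose just before it. calibration takes no time and is no camera call.
- ticket.hand_in(): hands the job in; it is judged then, once.
The state is a dict: "clock": time; "joints": joint angles; "qvel": joint speeds; "tau": joint torques, N m; "tcp_pos": TCP position; "orientation": TCP orientation; "contact_force": force on the tool from outside, world axes, zero at the start; "moment": the same for the moment, N m; "grip_width": finger opening in m; "gripper_force": force on a finger pad.
Only numpy, scipy, OpenCV 4.12 (cv2) and the standard library are available. Lean on these libraries where they do the work, as an engineer would, in place of code of your own. Each camera call takes 0.05 s, during which the arm holds its last target. There are 200 camera calls.

## Working session

There is one attempt and no reset: what is moved stays moved. The work goes in short steps, Python scripts to look and compute and a tool call to move; the robot and the scene stay as the last step left them, time stands still between calls to the robot, and variables do not carry over. Pictures are saved under pics/ and viewed, at most 10 in all, crops included, and the job is handed in when it is done.

Besides the shell and the picture viewer there is one more tool, called after "Request:" by a JSON object that holds its "op" and its "data". arm_command: Moves the arm, as the interface text tells. Its arguments: {"type":"object","properties":{"plan":{"type":"string"},"hand":{"type":"number"},"grip_force":{"type":"number"}},"required":["plan"]}

```bash
mkdir -p pics
cat > h.py <<'E'
import numpy as np, cv2
from bench import r, eyes, ticket
from scipy.spatial.transform import Rotation as R
def cal(name, obs=None):
    c=eyes.calibration(name); f=210/np.tan(np.radians(c['fov_y'])/2)
    if name=='wrist':
        o=obs or r.get_obs(); T=np.eye(4);T[:3,:3]=R.from_rotvec(o['orientation']).as_matrix();T[:3,3]=o['tcp_pos']
        M=T@np.array(c['tool_from_camera']); return f,c['cx'],c['cy'],M[:3,:3],M[:3,3]
    a=np.array(c['attitude'],float)
    A=a if a.shape==(3,3) else (R.from_rotvec(a).as_matrix() if a.size==3 else R.from_quat(a).as_matrix())
    return f,c['cx'],c['cy'],A,np.array(c['origin'])
def grab(name):
    o=r.get_obs(); p,d=eyes.grab_frame(name); return p,d,cal(name,o)
def pts(uv,d,C):
    f,cx,cy,A,o=C; uv=np.atleast_2d(uv).astype(float); d=np.asarray(d)
    c=np.c_[(uv[:,0]-cx)/f*d,-(uv[:,1]-cy)/f*d,-d]; return c@A.T+o
def ray(uv,C):
    f,cx,cy,A,o=C; uv=np.atleast_2d(uv).astype(float)
    return np.c_[(uv[:,0]-cx)/f,-(uv[:,1]-cy)/f,-np.ones(len(uv))]@A.T
def plane(uv,z,C):
    v=ray(uv,C); return C[4]+v*((z-C[4][2])/v[:,2])[:,None]
def save(n,p): cv2.imwrite('pics/'+n+'.png',p[:,:,::-1])
def cloud(d,C):
    v,u=np.mgrid[0:420,0:560]; return pts(np.c_[u.ravel(),v.ravel()],d.ravel(),C).reshape(420,560,3)
E
python3 - <<'E'
from h import *
for n in ['scene','side','wrist']:
    print(n,eyes.calibration(n))
    p,d,C=grab(n); save(n+'0',p); np.savez(f'/tmp/{n}0',p=p,d=d)
print(r.get_obs())
E
```

```text
scene {'fov_y': 56.233160992187784, 'cx': 277.25876044566235, 'cy': 209.3794609961977, 'origin': array([1.10265901, 0.58450541, 0.66717107]), 'attitude': array([0.45475143, 1.14585723, 2.20049387])}
side {'fov_y': 42.504341442056976, 'cx': 275.5705540526601, 'cy': 215.0325922992167, 'origin': array([-0.15030021, -0.84670622,  0.76097716]), 'attitude': array([ 0.96216601, -0.3603461 , -0.65097188])}
wrist {'fov_y': 70.66895476975029, 'cx': 283.883067021347, 'cy': 212.91261892150598, 'tool_from_camera': array([[ 5.66861337e-04,  9.52468741e-01,  3.04635809e-01,
         7.94368871e-02],
       [ 9.99999741e-01, -4.04925632e-04, -5.94750117e-04,
        -2.62963577e-04],
       [-4.43126048e-04,  3.04636068e-01, -9.52468724e-01,
        -1.30063584e-01],
       [ 0.00000000e+00,  0.00000000e+00,  0.00000000e+00,
         1.00000000e+00]])}
{'clock': 0.15, 'joints': array([-1.34510048,  0.47762246,  0.02233406,  1.55618785, -0.01151886,
        1.1092811 , -0.08310448]), 'qvel': array([-0.00027347, -0.00240831, -0.00207428, -0.00306416, -0.00093571,
       -0.00056958, -0.0011325 ]), 'tau': array([ 2.49467877e-03, -5.96925437e+01,  1.60999708e+00, -2.81487036e+01,
        1.26412947e-02,  6.55759897e-03, -1.38022261e-05]), 'tcp_pos': array([0.22100506, 0.63735305, 0.24455599]), 'orientation': array([-5.21843029e-01, -3.09778984e+00,  2.13996748e-03]), 'contact_force': array([ 0.17246428, -0.22568697,  0.28478154]), 'moment': array([ 0.02949364, -0.00230272,  0.01542058]), 'gripper_force': 0.0, 'grip_width': 0.08552188330428154}
```

View pics/scene0.png

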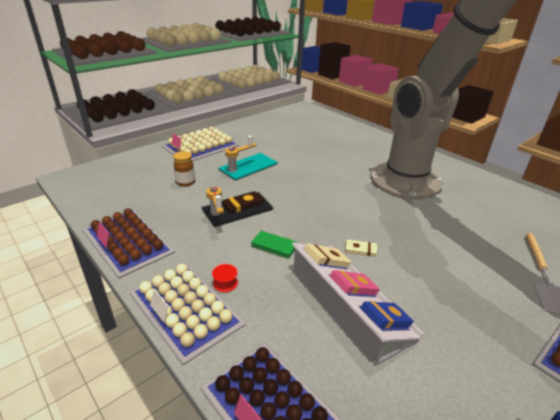

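View pics/side0.png

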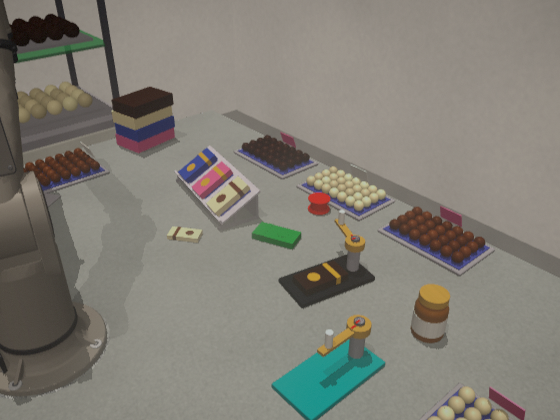

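The scene view shows pink (355,282) and cream (328,254) on the rack with blue (388,315). The black stand with the brown box is at (240,205), and the decoys are the teal stand (249,165), a small cream box (361,247) and a green box (274,243). The side view has pink (213,180), cream (229,198), brown (317,280) and the knob (341,217).

```bash
cat >> h.py <<'E'
def blob(mask,seed):
    n,l=cv2.connectedComponents(mask.astype(np.uint8)); return l==l[seed[1],seed[0]]
def near(p,seed,t=14):
    lab=cv2.cvtColor(p,cv2.COLOR_RGB2LAB).astype(int); s=np.median(lab[seed[1]-1:seed[1]+2,seed[0]-1:seed[0]+2].reshape(-1,3),0)
    w=np.array([.4,1,1]); return np.linalg.norm((lab-s)*w,axis=2)<t
E
python3 - <<'E'
from h import *
seeds={'scene':dict(pink=(343,279),cream=(318,250),blue=(375,312),green=(274,243),minic=(353,245),teal=(262,163),brown=(230,208),spool=(225,272),jar=(184,177),knob=(217,197)),
'side':dict(pink=(203,187),cream=(222,212),blue=(190,172),green=(274,235),minic=(190,234),brown=(300,283),spool=(320,200),teal=(300,380),knob=(341,215))}
for n in seeds:
    z=np.load(f'/tmp/{n}0.npz'); p,d=z['p'],z['d']; X=cloud(d,cal(n))
    for k,s in seeds[n].items():
        m=blob(near(p,s),s)&(d>0)
        if m.sum()<8: print(n,k,'small',X[s[1],s[0]]);continue
        q=X[m]; c=np.median(q,0); u,S,V=np.linalg.svd(q-q.mean(0),full_matrices=False)
        print(n,k,m.sum(),c.round(3),'min',q.min(0).round(3),'max',q.max(0).round(3),'nrm',(V[2]*np.sign(V[2,2])).round(2))
    big=X.reshape(-1,3)
    print('counter z',np.median(big[(abs(big[:,2])<.02)&(big[:,0]>.3)&(big[:,0]<.8)],0))
E
```

```text
scene pink 214 [0.611 0.237 0.09 ] min [0.593 0.208 0.081] max [0.621 0.263 0.096] nrm [ 0.43 -0.1   0.9 ]
scene cream 206 [0.591 0.137 0.089] min [ 0.495  0.033 -0.   ] max [0.602 0.166 0.096] nrm [-0.67  0.04  0.74]
scene blue 284 [0.63  0.335 0.09 ] min [0.612 0.306 0.08 ] max [0.64  0.361 0.097] nrm [ 0.37 -0.07  0.93]
scene green 504 [ 0.578 -0.014  0.017] min [ 0.537 -0.071  0.013] max [0.619 0.045 0.021] nrm [-0.01 -0.    1.  ]
scene minic 15 [0.413 0.128 0.012] min [0.407 0.116 0.008] max [0.424 0.138 0.014] nrm [ 0.02 -0.14  0.99]
scene teal 553 [ 0.351 -0.393  0.01 ] min [ 0.267 -0.455  0.006] max [ 0.456 -0.352  0.015] nrm [-0. -0.  1.]
scene brown 721 [ 0.545 -0.189  0.013] min [ 0.464 -0.263  0.003] max [ 0.65  -0.147  0.032] nrm [0.1  0.27 0.96]
scene spool 307 [0.752 0.016 0.035] min [ 0.725 -0.012  0.031] max [0.778 0.042 0.038] nrm [-0.01 -0.01  1.  ]
scene jar 96847 [ 0.592  0.01  -0.001] min [-1.838 -2.111 -0.764] max [1.06  0.639 0.378] nrm [-0.01 -0.08  1.  ]
scene knob 14 [ 0.648 -0.157  0.114] min [ 0.618 -0.209  0.081] max [ 0.653 -0.151  0.116] nrm [-0.18 -0.
[... 383 characters left out ...]
side green 549 [ 0.572 -0.019  0.016] min [ 0.529 -0.076  0.012] max [0.617 0.043 0.021] nrm [0.01 0.   1.  ]
side minic 25 [0.412 0.126 0.012] min [0.404 0.116 0.01 ] max [0.421 0.136 0.014] nrm [0.06 0.08 1.  ]
side brown 2397 [ 0.522 -0.235  0.011] min [ 0.442 -0.285 -0.006] max [ 0.649 -0.138  0.059] nrm [-0.   -0.06  1.  ]
side spool 178 [0.748 0.011 0.034] min [ 0.717 -0.016  0.029] max [0.775 0.039 0.037] nrm [0.02 0.01 1.  ]
side teal 3622 [ 0.33 -0.41  0.01] min [ 0.262 -0.459 -0.004] max [ 0.463 -0.35   0.076] nrm [0. 0. 1.]
side knob 171885 [ 0.777  0.105 -0.003] min [-0.118 -0.72  -0.759] max [2.066 2.149 0.367] nrm [0.12 0.02 0.99]
counter z [ 0.51846192 -0.24402484 -0.00187969]
```

View pics/wrist0.png

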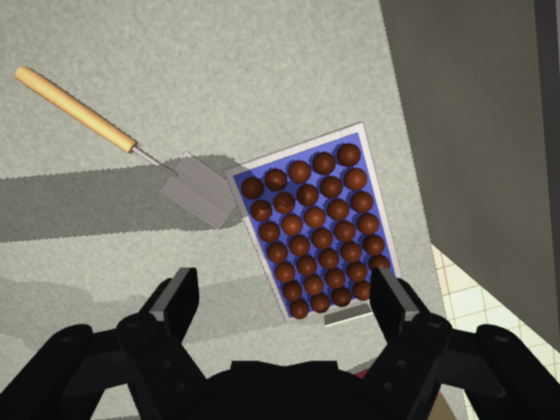

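Request:
{"op": "arm_command", "data": {"plan": "-0.0373 -0.0265 -0.003 0;-0.0373 -0.0265 -0.003 0;-0.0373 -0.0265 -0.003 0;-0.0373 -0.0265 -0.003 0;-0.0373 -0.0265 -0.003 0;-0.0373 -0.0265 -0.003 0;-0.0373 -0.0265 -0.003 0;-0.0373 -0.0265 -0.003 0;-0.0373 -0.0265 -0.003 0;-0.0373 -0.0265 -0.003 0;-0.0373 -0.0265 -0.003 0;-0.0373 -0.0265 -0.003 -8.6;0 0 0 0;0 0 0 0", "hand": -1, "grip_force": 25}}

```text
clock: 1.9
tcp_pos: [0.5394, 0.1911, 0.281]
orientation: [-0.29, -3.127, -0.0]
contact_force: [-0.6, 0.9, 0.2]
grip_width: 0.0855
gripper_force: 0.0
```

Run:
```python
from h import *
o=r.get_obs(); print(o['clock'],o['tcp_pos'],o['orientation'])
p,d,C=grab('wrist'); save('wrist1',p); np.savez('/tmp/wrist1',p=p,d=d,M=C[3],o=C[4])
```

```text
1.9 [0.53937063 0.19112038 0.28096089] [-2.89536246e-01 -3.12731101e+00 -3.11716648e-04]
```

View pics/wrist1.png

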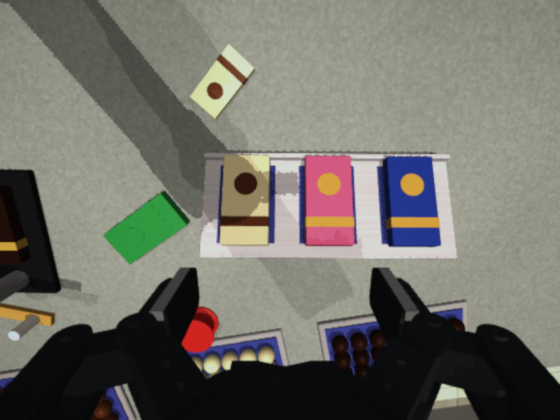

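The wrist view shows cream (222–270,155–245), pink (305–353,155–245) and blue to the right, standing in line on the rack.

```bash
cat >> h.py <<'E'
def planefit(q,it=5):
    for _ in range(it):
        c=q.mean(0); n=np.linalg.svd(q-c,full_matrices=False)[2][2]; e=(q-c)@n; q=q[abs(e)<max(2*e.std(),.0008)]
    return c,n*np.sign(n[2])
def toprect(X,d,seed,ext=.09,tol=.004):
    """box top at seed: fit plane, take connected pixels on it, rectangle in plane"""
    u,v=seed; q=X[v-8:v+9,u-8:u+9].reshape(-1,3); c,n=planefit(q)
    for k in range(2):
        m=(abs((X-c)@n)<tol)&(np.linalg.norm(X-X[v,u],axis=2)<ext)&(d>0)
        m=blob(cv2.morphologyEx(m.astype(np.uint8),cv2.MORPH_OPEN,np.ones((3,3))),seed); c,n=planefit(X[m])
    e1=np.array([1,0,0])-n*n[0]; e1/=np.linalg.norm(e1); e2=np.cross(n,e1)
    Q=np.c_[(X[m]-c)@e1,(X[m]-c)@e2]; (a,b),(w,h),ang=cv2.minAreaRect((Q*1000).astype(np.float32))
    ctr=c+(a*e1+b*e2)/1000; t=np.radians(ang if w>h else ang+90); ax=np.cos(t)*e1+np.sin(t)*e2
    if ax[0]<0: ax=-ax
    return ctr,n,ax,(max(w,h),min(w,h)),m.sum()
def totool(dw):
    M=R.from_rotvec(r.get_obs()['orientation']).as_matrix(); return M.T@np.array(dw)
E
python3 - <<'E'
from h import *
z=np.load('/tmp/wrist1.npz'); p,d=z['p'],z['d']; C=cal('wrist'); C=(*C[:3],z['M'],z['o']); X=cloud(d,C)
for k,s in dict(cream=(245,205),pink=(329,205),blue=(412,205)).items():
    ctr,n,ax,wh,N=toprect(X,d,s)
    print(k,ctr.round(4),'n',n.round(3),'ax',ax.round(3),'yaw',np.degrees(np.arctan2(ax[1],ax[0])).round(2),np.round(wh,1),N)
q=X[180:235,284:298].reshape(-1,3); c,n=planefit(q); print('deck',c,n)
M=R.from_rotvec(r.get_obs()['orientation']).as_matrix(); print(M.round(3)); 
print(np.median(X[270:330,300:340].reshape(-1,3),0), X[228,110])
E
```

```text
cream [0.5552 0.1441 0.0681] n [ 0.516 -0.814  0.266] ax [0.741 0.58  0.339] yaw 38.07 [169.1  23.3] 891
pink [0.5691 0.2412 0.0656] n [ 0.569 -0.821  0.041] ax [0.755 0.541 0.37 ] yaw 35.63 [175.8  24.2] 946
blue [0.5847 0.3401 0.0692] n [-0.117  0.814  0.568] ax [ 0.892 -0.165  0.42 ] yaw -10.46 [128.5  27.1] 789
deck [0.56515494 0.19481321 0.05980302] [0.17607833 0.98411217 0.02279614]
[[-0.983  0.182 -0.001]
 [ 0.182  0.983  0.   ]
 [ 0.001  0.    -1.   ]]
[0.74314134 0.21130681 0.0014622 ] [ 0.56571527 -0.07421909  0.00182557]
```

```bash
cat > m.py <<'E'
from h import *
def planeall(q):
    c=np.median(q,0)
    for _ in range(6):
        n=np.linalg.svd(q-q.mean(0),full_matrices=False)[2][2]; e=(q-q.mean(0))@n; s=1.48*np.median(abs(e)); q=q[abs(e)<3*s]
    return q.mean(0),n*np.sign(n[2]),s
def boxtop(p,X,d,C,win,bg=None,maskf=None):
    """silhouette by colour in window -> plane of its depth -> rays onto plane -> rectangle"""
    x0,y0,x1,y1=win; hsv=cv2.cvtColor(p,cv2.COLOR_RGB2HSV)
    m=np.zeros(d.shape,np.uint8); m[y0:y1,x0:x1]=maskf(hsv)[y0:y1,x0:x1]
    m=cv2.morphologyEx(m,cv2.MORPH_CLOSE,np.ones((9,9))); m=cv2.morphologyEx(m,cv2.MORPH_OPEN,np.ones((5,5)))
    cs,_=cv2.findContours(m,cv2.RETR_EXTERNAL,cv2.CHAIN_APPROX_NONE); c=max(cs,key=cv2.contourArea)
    mm=np.zeros_like(m); cv2.drawContours(mm,[c],-1,1,-1); mi=cv2.erode(mm,np.ones((9,9)))>0
    q=X[mi&(d>0)]; c0,n,s=planeall(q)
    v=ray(c[:,0,:],C); P=C[4]+v*((c0-C[4])@n/(v@n))[:,None]
    e1=np.array([1,0,0])-n*n[0]; e1/=np.linalg.norm(e1); e2=np.cross(n,e1)
    Q=np.c_[(P-c0)@e1,(P-c0)@e2]; (a,b),(w,h),ang=cv2.minAreaRect((Q*1000).astype(np.float32))
    ctr=c0+(a*e1+b*e2)/1000; t=np.radians(ang if w>h else ang+90); ax=np.cos(t)*e1+np.sin(t)*e2
    if ax[0]<0: ax=-ax
    print('ctr',ctr.round(4),'n',n.round(3),'s',s.round(4),'ax',ax.round(3),'yaw',np.degrees(np.arctan2(ax[1],ax[0])).round(2),np.round([w,h],1),cv2.boundingRect(c)); return ctr,n,ax
sat=lambda h:(h[:,:,1]>90)
E
python3 - <<'E'
from m import *
z=np.load('/tmp/wrist1.npz'); p,d=z['p'],z['d']; C=cal('wrist'); C=(*C[:3],z['M'],z['o']); X=cloud(d,C)
hsv=cv2.cvtColor(p,cv2.COLOR_RGB2HSV)
for uv in [(230,165),(245,205),(262,235),(212,205),(285,205),(275,215),(329,205),(356,205)]: print(uv,p[uv[1],uv[0]],hsv[uv[1],uv[0]],X[uv[1],uv[0]].round(4))
boxtop(p,X,d,C,(296,145,362,255),maskf=lambda h:((h[:,:,1]>110)&((h[:,:,0]>150)|(h[:,:,0]<30))))
boxtop(p,X,d,C,(212,145,280,255),maskf=lambda h:((h[:,:,1]>60)&(h[:,:,0]<40)))
boxtop(p,X,d,C,(380,145,448,255),maskf=lambda h:((h[:,:,1]>110)))
E
```

```text
(230, 165) [143 129  92] [ 22  91 143] [0.5025 0.1314 0.0497]
(245, 205) [146 132  95] [ 22  89 146] [0.5486 0.143  0.0756]
(262, 235) [215 207 154] [ 26  72 215] [0.5825 0.1576 0.0937]
(212, 205) [127 119 118] [  3  18 127] [0.5458 0.0993 0.0574]
(285, 205) [209 202 199] [  9  12 209] [0.5628 0.1884 0.0561]
(275, 215) [169 161 168] [154  12 169] [0.5709 0.1743 0.0639]
(329, 205) [212  91 132] [170 146 212] [0.567  0.2404 0.0747]
(356, 205) [212 204 203] [  3  11 212] [0.5783 0.275  0.0581]
ctr [0.5607 0.2412 0.071 ] n [-0.49   0.095  0.866] s 0.0007 ax [ 0.851 -0.165  0.499] yaw -10.97 [ 56.7 109.5] (305, 156, 50, 90)
ctr [0.5415 0.144  0.0707] n [-0.491  0.094  0.866] s 0.0007 ax [ 0.85  -0.166  0.499] yaw -11.02 [ 55.9 109.4] (220, 155, 50, 90)
ctr [0.5786 0.3338 0.071 ] n [-0.491  0.092  0.866] s 0.0008 ax [ 0.851 -0.159  0.5  ] yaw -10.56 [ 67.8 108. ] (380, 157, 60, 89)
```

Request:
{"op": "arm_command", "data": {"plan": "-0.0074 -0.0469 0 0;-0.0074 -0.0469 0 0;-0.0074 -0.0469 0 0;-0.0074 -0.0469 0 0;-0.0074 -0.0469 0 0;-0.0074 -0.0469 0 0;-0.0074 -0.0469 0 0;-0.0074 -0.0469 0 0;0 0 0 0;0 0 0 0"}}

```text
clock: 3.2
tcp_pos: [0.5299, -0.1871, 0.281]
orientation: [-0.285, -3.128, -0.002]
contact_force: [-0.2, 0.0, -0.1]
grip_width: 0.0856
gripper_force: 0.0
```

Run:
```python
from h import *
p,d,C=grab('wrist'); save('wrist2',p); np.savez('/tmp/wrist2',p=p,d=d,M=C[3],o=C[4])
```

```text
(no output)
```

View pics/wrist2.png

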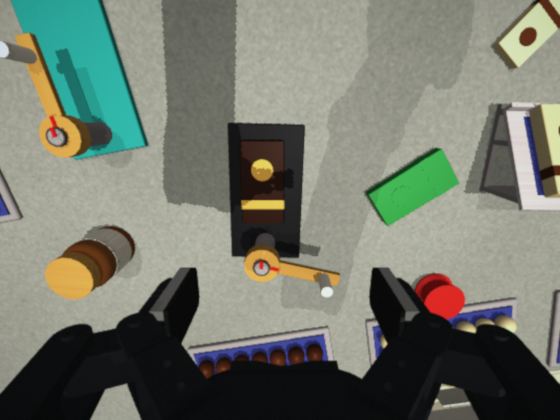

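The black stand is at (229–304,123–257) with the brown box at (241–285,140–223). The collar is at (262,265) and the knob at (327,292), with the arm pointing to stand +y.

Run:
```python
from m import *
z=np.load('/tmp/wrist2.npz'); p,d=z['p'],z['d']; C=cal('wrist'); C=(*C[:3],z['M'],z['o']); X=cloud(d,C)
hsv=cv2.cvtColor(p,cv2.COLOR_RGB2HSV)
for uv in [(235,180),(238,180),(245,180),(250,200),(262,170),(270,195),(280,165),(288,180),(296,180),(262,215),(283,215),(243,145),(262,252),(275,180)]: print(uv,p[uv[1],uv[0]],hsv[uv[1],uv[0]],X[uv[1],uv[0]].round(4))
b=boxtop(p,X,d,C,(236,132,296,232),maskf=lambda h:((h[:,:,1]>90)&((h[:,:,0]<30)|(h[:,:,0]>170))))
# height-based mask of brown top and dark-based stand
print('brown by height'); 
hm=(X[:,:,2]>.024)&(X[:,:,2]<.036); boxtop(p,X,d,C,(234,130,298,236),maskf=lambda h:hm)
dark=(p.max(2)<75)|hm; boxtop(p,X,d,C,(222,115,312,262),maskf=lambda h:dark)
# brass
br=(hsv[:,:,1]>120)&(hsv[:,:,0]>8)&(hsv[:,:,0]<28)&(p[:,:,0]>120)&(X[:,:,2]>.07)&(X[:,:,2]<.1)
m=np.zeros_like(br); m[240:300,235:345]=br[240:300,235:345]; q=X[m]
print('arm/collar n',len(q),'z',np.percentile(q[:,2],[5,50,95]))
kn=np.zeros_like(br); kn[275:310,300:350]=((X[:,:,2]>.1)&(X[:,:,2]<.13))[275:310,300:350]; print('knob',X[kn].mean(0),X[kn].min(0),X[kn].max(0),kn.sum())
cs,_=cv2.findContours(m.astype(np.uint8),cv2.RETR_EXTERNAL,cv2.CHAIN_APPROX_NONE)
np.save('/tmp/m.npy',m)
cap=np.zeros_like(br); cap[245:285,240:285]=(X[:,:,2]>.09)[245:285,240:285]; print('cap',cap.sum(),X[cap].mean(0),X[cap].min(0),X[cap].max(0))
big=cv2.resize(p[110:310,215:355],None,fx=4,fy=4,interpolation=cv2.INTER_CUBIC)[:600]; 
save('crop2',cv2.resize(p[235:310,235:345],None,fx=7,fy=7,interpolation=cv2.INTER_CUBIC))
```

```text
(235, 180) [20 20 22] [120  23  22] [ 0.5183 -0.252   0.0142]
(238, 180) [20 20 21] [120  12  21] [ 0.5193 -0.2483  0.0126]
(245, 180) [30 17 13] [  7 145  30] [ 0.5179 -0.2359  0.031 ]
(250, 200) [141 107  44] [ 19 175 141] [ 0.5454 -0.2353  0.0308]
(262, 170) [172 128  51] [ 19 179 172] [ 0.5091 -0.2115  0.0311]
(270, 195) [57 33 24] [  8 148  57] [ 0.5435 -0.2078  0.0308]
(280, 165) [67 43 33] [  9 129  67] [ 0.5068 -0.1875  0.0319]
(288, 180) [19 20 21] [105  24  21] [ 0.5314 -0.1812  0.0139]
(296, 180) [40 41 42] [105  12  42] [ 0.5336 -0.1705  0.0129]
(262, 215) [52 31 22] [  9 147  52] [ 0.5687 -0.2238  0.0312]
(283, 215) [35 23 19] [  8 117  35] [ 0.58   -0.1971  0.012 ]
(243, 145) [58 35 27] [  8 136  58] [ 0.474  -0.2287  0.0298]
(262, 252) [220 168  77] [ 19 166 220] [ 0.5967 -0.2256  0.0882]
(275, 180) [30 16 12] [  7 153  30] [ 0.5246 -0.1974  0.0327]
ctr [ 0.5252 -0.2155  0.0314] n [ 0.001 -0.003  1.   ] s 0.0008 ax [ 0.984 -0.18  -0.001] yaw -10.38 [ 58.6 108.5] (240, 140, 45, 83)
brown by height
ctr [ 0.5252 -0.2156  0.0314] n [ 0.    -0.003  1.   ] s 0.0008 ax [ 0.983 -0.181 -0.001] yaw -10.44 [ 56.2 108.5] (239, 140, 45, 83)
ctr [ 0.5454 -0.2147  0.0217] n [0.042 0.058 0.997] s 0.0125 ax [ 0.98  -0.198 -0.029] yaw -11.45 [ 97.3 187.7] (228, 123, 76, 135)
arm/collar n 1247 z [0.0845143  0.08808284 0.09015733]
knob [ 0.64227287 -0.15903293  0.1129477 ] [ 0.63764325 -0.16586873  0.10012199] [ 0.65148109 -0.15189143  0.11884979] 198
cap 321 [ 0.61074468 -0.22852556  0.09863223] [ 0.45174767 -0.25081019  0.09000081] [ 0.63350854 -0.17287952  0.41110099]
```

View pics/crop2.png

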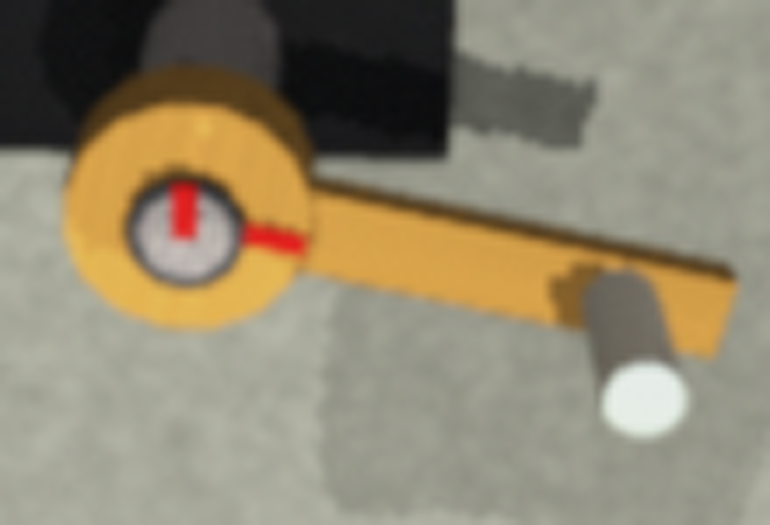

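Run:
```python
from m import *
z=np.load('/tmp/wrist2.npz'); p,d=z['p'],z['d']; C=cal('wrist'); C=(*C[:3],z['M'],z['o']); X=cloud(d,C)
A=plane((261.1,267.4),.095,C)[0]; K=plane((326.7,291.7),.116,C)[0]; print('A',A,'K',K,np.linalg.norm((K-A)[:2]))
dark=(p.max(2)<75); m=np.zeros((420,560),np.uint8); m[115:258,222:312]=dark[115:258,222:312]
m=cv2.morphologyEx(m,cv2.MORPH_CLOSE,np.ones((9,9)))
# left/right/far edges: fit lines through contour at z=.012
rows=range(132,228); L=[];Rr=[]
for v in rows:
    u=np.where(m[v])[0]; L.append((u.min()-.5,v)); Rr.append((u.max()+.5,v))
yw=[]
for E in (L,Rr):
    P=plane(np.array(E,float),.012,C)[:,:2]; vx,vy,x0,y0=cv2.fitLine(P.astype(np.float32),cv2.DIST_HUBER,0,.01,.01).ravel(); s=np.sign(vx); yw.append(np.degrees(np.arctan2(vy*s,vx*s))); print('edge yaw',yw[-1],x0,y0)
t=np.radians(np.mean(yw)); sx=np.array([np.cos(t),np.sin(t)])
k=(K-A)[:2]; a=np.arctan2(k[1],k[0])-np.arctan2(-sx[1],-sx[0]); print('collar angle',(a+np.pi)%(2*np.pi)-np.pi)
print('stand origin from A',A[:2]-.092*sx,'knob goal',A[:2]-.078*sx)
```

```text
A [ 0.61313934 -0.22956437  0.095     ] K [ 0.6463242  -0.15835452  0.116     ] 0.07856257660904384
edge yaw -11.560734 0.5175878 -0.26085594
edge yaw -11.840242 0.5120941 -0.15799133
collar angle -1.8026764046698518
stand origin from A [ 0.523051   -0.21090717] knob goal [ 0.53676009 -0.21374631]
```

Request:
{"op": "arm_command", "data": {"plan": "0.005 0.0474 0 0;0.005 0.0474 0 0;0.005 0.0474 0 0;0.005 0.0474 0 0;0.005 0.0474 0 0;0.005 0.0474 0 0;0.005 0.0474 0.03 0;0.005 0.0474 0.04 0;0.005 0.0474 0.04 0;0 0 0.04 0;0 0 0 0;0 0 0 0", "hand": -0.4}}

```text
clock: 4.75
tcp_pos: [0.5637, 0.239, 0.1328]
orientation: [0.288, 3.127, 0.001]
contact_force: [1.4, 0.0, 0.6]
grip_width: 0.06
gripper_force: 0.0
```

Run:
```python
from h import *
o=r.get_obs(); print(o['tcp_pos'],o['orientation'],o['grip_width'])
p,d,C=grab('wrist'); save('wrist3',p); X=cloud(d,C); M=R.from_rotvec(o['orientation']).as_matrix(); T=(X-o['tcp_pos'])@M
m=(d>0)&(abs(T[:,:,0])<.03)&(abs(T[:,:,1])<.06)&(abs(T[:,:,1])>.02)&(T[:,:,2]>-.05)&(T[:,:,2]<.025); q=T[m]
for s in (-1,1):
    a=q[q[:,1]*s>0]; print(len(a),np.percentile(a,[1,50,99],axis=0).round(4))
print(totool([.563-o['tcp_pos'][0],.2405-o['tcp_pos'][1],0]))
```

```text
[0.5636647  0.23903767 0.13278326] [2.87790651e-01 3.12704034e+00 1.30987543e-03] 0.06004963388473016
6208 [[-0.0088 -0.0592 -0.0498]
 [ 0.0087 -0.0422 -0.0432]
 [ 0.0152 -0.0291  0.0035]]
6182 [[-0.0088  0.029  -0.0498]
 [ 0.0087  0.0421 -0.043 ]
 [ 0.0152  0.0593  0.0037]]
[9.21298284e-04 1.31583755e-03 2.50124909e-07]
```

View pics/wrist3.png

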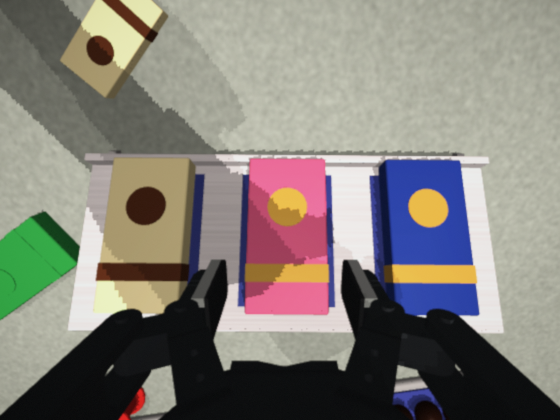

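Fingers straddle the pink box (246–328 px). Fingertips are about 4 mm ahead of the TCP at this opening.

Request:
{"op": "arm_command", "data": {"plan": "0.001 0.0013 0.01 0;0 0 0.02 0;0 0 0.015 0;0 0 0.012 0;0 0 0.008 0;0 0 0.003 0;0 0 0 0", "hand": -0.75}}

```text
clock: 5.68
tcp_pos: [0.5626, 0.2401, 0.0633]
orientation: [0.288, 3.128, 0.0]
contact_force: [-0.0, 0.3, 0.7]
grip_width: 0.0745
gripper_force: 0.0
```

Request:
{"op": "arm_command", "data": {"plan": "0 0 0 0;0 0 0 0;0 0 0 0;0 0 0 0", "hand": 0.2, "grip_force": 30}}

```text
clock: 6.18
tcp_pos: [0.5628, 0.2403, 0.064]
orientation: [0.288, 3.128, 0.001]
contact_force: [-0.5, 0.1, 5.6]
grip_width: 0.0552
gripper_force: 32.7
```

Request:
{"op": "arm_command", "data": {"plan": "0 0 -0.005 0;0 0 -0.015 0;0 0 -0.03 0;0 0 -0.045 0;0.0061 -0.038 -0.01 0;0.0061 -0.038 0 0;0.0061 -0.038 0 0;0.0061 -0.038 0 0;0.0061 -0.038 0 0;0.0061 -0.038 0 0;0.0061 -0.038 0 0;0.0061 -0.038 0 0;0 0 0.03 0;0 0 0.04 0;0 0 0.035 0;0 0 0.015 0;0 0 0 0", "grip_force": 25}}

```text
clock: 8.3
tcp_pos: [0.4588, -0.05, 0.0483]
orientation: [-0.288, -3.127, 0.0]
contact_force: [0.1, -0.9, -0.7]
grip_width: 0.0554
gripper_force: 31.8
```

Run:
```python
from h import *
o=r.get_obs(); p,d,C=grab('wrist'); save('wrist4',p); p2,d2,C2=grab('side'); X=cloud(d,C)
hsv=cv2.cvtColor(p,cv2.COLOR_RGB2HSV); m=(hsv[:,:,1]>110)&(hsv[:,:,0]>160)&(hsv[:,:,0]<176)&(d>0)&(d<.3); q=X[m]; print(m.sum(),q.mean(0),q.min(0),q.max(0)); n=np.linalg.svd(q-q.mean(0),full_matrices=False)[2][2]; print(n)
save('mix4',np.vstack([cv2.resize(p,(400,300)),cv2.resize(p2[60:360,150:550],(400,300))]))
```

```text
15209 [ 0.44431569 -0.04715771  0.04806515] [ 0.40465984 -0.08072875  0.000834  ] [ 0.52195166 -0.01035362  0.11879   ]
[-0.49802542  0.10062331  0.86130461]
```

View pics/mix4.png

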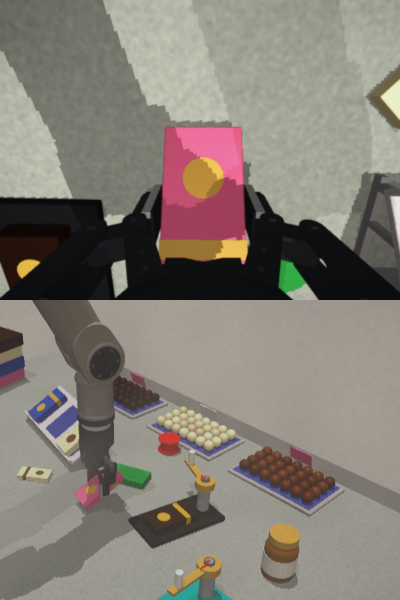

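The pink box is held, still tilted 30°, over free counter. I press it level on the counter.

Request:
{"op": "arm_command", "data": {"plan": "0 0 0.006 0;0 0 0.006 0;0 0 0.004 0;0 0 0.004 0;0 0 0.004 0", "grip_force": 20}}

```text
clock: 9.02
tcp_pos: [0.4662, -0.0509, 0.0267]
orientation: [0.288, 3.114, 0.0]
contact_force: [9.2, -3.1, 12.9]
grip_width: 0.0556
gripper_force: 34.1
```

Request:
{"op": "arm_command", "data": {"plan": "0 0 0.004 0;0 0 0.003 0;0 0 0.003 0;0 0 0 0"}}

```text
clock: 9.52
tcp_pos: [0.4643, -0.0503, 0.0159]
orientation: [0.288, 3.118, 0.001]
contact_force: [6.0, -0.7, 7.3]
grip_width: 0.0555
gripper_force: 34.4
```

```bash
cat >> h.py <<'E'
def pinktop(lo,hi,zmax=.15):
    o=r.get_obs(); p,d,C=grab('wrist'); X=cloud(d,C); hsv=cv2.cvtColor(p,cv2.COLOR_RGB2HSV)
    m=(hsv[:,:,1]>lo[1])&(hsv[:,:,0]>lo[0])&(hsv[:,:,0]<hi)&(d>0)&(d<.3)&(X[:,:,2]<zmax)
    q=X[m]
    for _ in range(5):
        c=q.mean(0); n=np.linalg.svd(q-c,full_matrices=False)[2][2]; e=abs((q-c)@n); q=q[e<3*1.48*np.median(e)+1e-4]
    print(len(q),'c',c.round(4),'n',(n*np.sign(n[2])).round(3),'ranges',np.percentile(q,[1,99],axis=0).round(4)); return p
E
python3 - <<'E'
from h import *
pinktop((160,110),176)
E
```

```text
11511 c [ 0.4545 -0.0526  0.0241] n [-0.108  0.02   0.994] ranges [[ 0.4083 -0.0784  0.0183]
 [ 0.498  -0.0172  0.0286]]
```

Request:
{"op": "arm_command", "data": {"plan": "0 0 0.003 0;0 0 0.002 0;0 0 0 0"}}

```text
clock: 9.95
tcp_pos: [0.464, -0.0502, 0.0108]
orientation: [0.288, 3.119, 0.001]
contact_force: [5.9, -0.8, 7.0]
grip_width: 0.0552
gripper_force: 34.8
```

Run:
```python
from h import *
pinktop((160,110),176)
```

```text
13089 c [ 0.4505 -0.0506  0.02  ] n [-0.018  0.003  1.   ] ranges [[ 0.4084 -0.0782  0.0181]
 [ 0.5022 -0.0162  0.0216]]
```

Request:
{"op": "arm_command", "data": {"plan": "0 0 0 0;0 0 0 0;0 0 -0.03 0;0 0 -0.05 0;0 0 -0.03 0;0 0 0 0;0 0 0 0", "hand": -0.7}}

```text
clock: 10.88
tcp_pos: [0.458, -0.0498, 0.1185]
orientation: [-0.288, -3.127, 0.0]
contact_force: [-0.7, 0.0, 0.1]
grip_width: 0.0728
gripper_force: 0.0
```

```bash
cat >> m.py <<'E'
PK=lambda h:((h[:,:,1]>110)&((h[:,:,0]>150)|(h[:,:,0]<30)))
CR=lambda h:((h[:,:,1]>60)&(h[:,:,0]<40))
def look(maskf,win):
    p,d,C=grab('wrist'); X=cloud(d,C); hm=(d>0)&(d<.32); o=r.get_obs(); print(o['tcp_pos'],o['orientation'],o['grip_width'])
    b=boxtop(p,X,d,C,win,maskf=lambda h:maskf(h)&hm); t=b[0]-o['tcp_pos']; t[2]=0; print('box in tool',totool(t).round(4)); return p
E
python3 - <<'E'
from m import *
p=look(PK,(180,60,400,345)); save('w5',p)
E
```

```text
[ 0.4578355  -0.04979322  0.11817743] [-2.87659948e-01 -3.12600235e+00  4.33871632e-04] 0.07284982123841292
ctr [ 0.4633 -0.0501  0.0195] n [ 0.002 -0.     1.   ] s 0.0007 ax [ 0.983 -0.182 -0.002] yaw -10.5 [ 55.9 110.1] (250, 159, 70, 127)
box in tool [-0.0055  0.0007 -0.    ]
```

Request:
{"op": "arm_command", "data": {"plan": "-0.0055 0.0007 0.03 0;0 0 0.04 0;0 0 0.025 0;0 0 0.011 0;0 0 0.003 0;0 0 0 0"}}

```text
clock: 11.68
tcp_pos: [0.4647, -0.0503, 0.0106]
orientation: [0.288, 3.128, 0.0]
contact_force: [-0.2, -0.2, -0.2]
grip_width: 0.0727
gripper_force: 0.0
```

Request:
{"op": "arm_command", "data": {"plan": "0 0 0 0;0 0 0 0;0 0 0 0;0 0 0 0", "hand": 0.2, "grip_force": 40}}

```text
clock: 12.18
tcp_pos: [0.4651, -0.0502, 0.0112]
orientation: [0.288, 3.127, 0.001]
contact_force: [-1.0, 0.7, 5.7]
grip_width: 0.0553
gripper_force: 42.8
```

Request:
{"op": "arm_command", "data": {"plan": "0 0 -0.01 0;0 0 -0.03 0;0 0 -0.04 0;-0.0151 -0.0252 0 0;-0.0151 -0.0252 0 0;-0.0151 -0.0252 0 0;-0.0151 -0.0252 0 0;-0.0151 -0.0252 0 0;-0.0151 -0.0252 0 0;0 0 0.02 0;0 0 0.015 0;0 0 0 0;0 0 0 0"}}

```text
clock: 13.8
tcp_pos: [0.5262, -0.2151, 0.0557]
orientation: [0.287, 3.128, 0.0]
contact_force: [0.6, 0.4, -1.6]
grip_width: 0.0553
gripper_force: 43.0
```

Run:
```python
from m import *
o=r.get_obs(); print(o['tcp_pos'],o['orientation'])
p=pinktop((160,110),176); save('w6',p)
p2,d2,C2=grab('side'); p3,d3,C3=grab('scene')
save('mix6',np.hstack([np.vstack([cv2.resize(p,(400,300)),cv2.resize(p2[200:320,250:410],(400,300))]),np.vstack([cv2.resize(p3[150:270,160:320],(400,300)),np.zeros((300,400,3),np.uint8)])]))
```

```text
[ 0.52615431 -0.21505116  0.05570906] [2.87082888e-01 3.12813213e+00 1.17228630e-04]
12514 c [ 0.515  -0.218   0.0638] n [-0.     0.002  1.   ] ranges [[ 0.4691 -0.2438  0.0624]
 [ 0.5663 -0.1835  0.0651]]
```

View pics/mix6.png

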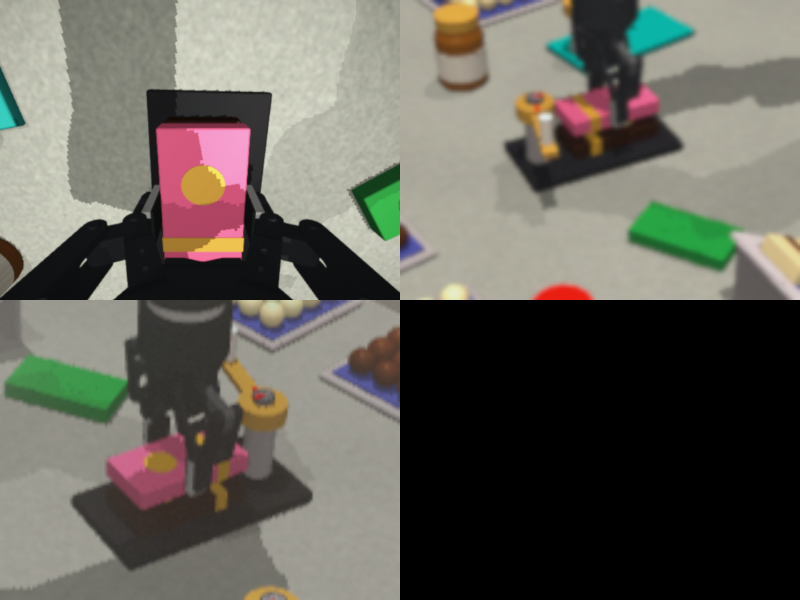

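The pink box is level over the brown box, and the bands and edges line up. I lower it gently.

Request:
{"op": "arm_command", "data": {"plan": "-0.0009 -0.0003 0.004 0;0 0 0.004 0;0 0 0.003 0;0 0 0.0015 0;0 0 0 0"}}

```text
clock: 14.58
tcp_pos: [0.5266, -0.2159, 0.0426]
orientation: [-0.288, -3.128, -0.0]
contact_force: [-0.3, -0.3, -1.9]
grip_width: 0.0548
gripper_force: 43.0
```

Request:
{"op": "arm_command", "data": {"plan": "0 0 0.001 0;0 0 0.0005 0;0 0 0 0"}}

```text
clock: 14.95
tcp_pos: [0.5268, -0.2159, 0.0414]
orientation: [0.288, 3.128, 0.0]
contact_force: [-0.3, 0.9, -1.7]
grip_width: 0.0549
gripper_force: 43.0
```

Request:
{"op": "arm_command", "data": {"plan": "0 0 0.0006 0;0 0 0.0005 0;0 0 0 0"}}

```text
clock: 15.32
tcp_pos: [0.5268, -0.2159, 0.0413]
orientation: [0.288, 3.128, 0.001]
contact_force: [-3.7, 1.9, 11.1]
grip_width: 0.055
gripper_force: 44.5
```

Request:
{"op": "arm_command", "data": {"plan": "0 0 -0.0006 0;0 0 0 0", "grip_force": 20}}

```text
clock: 15.58
tcp_pos: [0.5268, -0.2159, 0.0413]
orientation: [0.288, 3.128, 0.0]
contact_force: [-2.9, 1.3, 6.3]
grip_width: 0.0549
gripper_force: 44.0
```

Request:
{"op": "arm_command", "data": {"plan": "0 0 0 0;0 0 0 0;0 0 0 0;0 0 -0.02 0;0 0 -0.04 0;0 0 -0.04 0;0 0 0 0;0 0 0 0", "hand": -0.7}}

```text
clock: 16.58
tcp_pos: [0.5265, -0.2156, 0.1404]
orientation: [-0.288, -3.128, -0.0]
contact_force: [0.2, 0.7, 0.1]
grip_width: 0.0725
gripper_force: 0.0
```

Run:
```python
from m import *
p=look(PK,(180,60,400,345)); save('w7',p)
p2,d2,C2=grab('side'); p3,d3,C3=grab('scene')
save('mix7',np.hstack([cv2.resize(p2[200:320,250:410],(400,300)),cv2.resize(p3[150:270,160:320],(400,300))]))
```

```text
[ 0.52609195 -0.21552607  0.13982364] [-2.87837528e-01 -3.12674758e+00 -6.21255883e-04] 0.0728442561164446
ctr [ 0.5256 -0.2154  0.0496] n [ 0.003 -0.003  1.   ] s 0.0006 ax [ 0.983 -0.182 -0.003] yaw -10.47 [ 57.7 112.8] (246, 150, 75, 136)
box in tool [0.0005 0.0001 0.    ]
```

View pics/mix7.png

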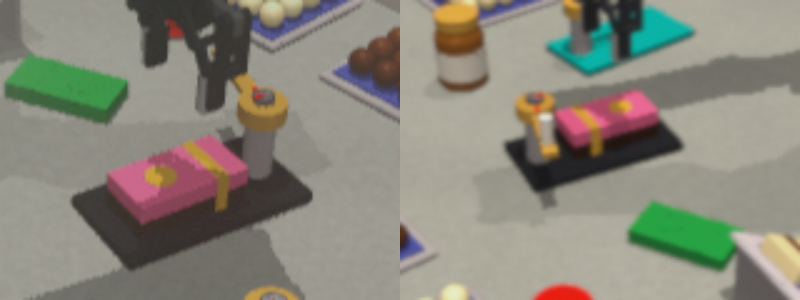

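Pink sits on brown to within a millimetre, with the yaw matching. Next is cream.

Request:
{"op": "arm_command", "data": {"plan": "0.006 0.0445 -0.005 0;0.006 0.0445 0 0;0.006 0.0445 0 0;0.006 0.0445 0 0;0.006 0.0445 0 0;0.006 0.0445 0 0;0.006 0.0445 0 0;0.006 0.0445 0 0;0 0 0 0;0 0 0 0"}}

```text
clock: 17.98
tcp_pos: [0.5441, 0.1421, 0.1449]
orientation: [-0.288, -3.127, 0.002]
contact_force: [0.3, 0.1, -0.1]
grip_width: 0.0728
gripper_force: 0.0
```

Run:
```python
from m import *
p=look(CR,(180,60,400,345)); save('w8',p)
```

```text
[0.54431319 0.14134618 0.14518001] [-2.90566140e-01 -3.12710085e+00  2.07099191e-03] 0.0727872346975208
ctr [0.5409 0.1435 0.0704] n [-0.49   0.092  0.867] s 0.0007 ax [ 0.852 -0.158  0.499] yaw -10.47 [ 55.7 107.8] (246, 158, 79, 146)
box in tool [0.0038 0.0014 0.    ]
```

Request:
{"op": "arm_command", "data": {"plan": "0.0018 0.0012 0.02 0;0 0 0.025 0;0 0 0.018 0;0 0 0.011 0;0 0 0.005 0;0 0 0.002 0;0 0 0 0", "hand": -0.75}}

```text
clock: 18.9
tcp_pos: [0.5434, 0.1445, 0.0652]
orientation: [0.288, 3.128, 0.001]
contact_force: [0.8, 0.3, 0.8]
grip_width: 0.0749
gripper_force: 0.0
```

Request:
{"op": "arm_command", "data": {"plan": "0 0 0 0;0 0 0 0;0 0 0 0;0 0 0 0", "hand": 0.2, "grip_force": 30}}

```text
clock: 19.4
tcp_pos: [0.5433, 0.1444, 0.0654]
orientation: [0.289, 3.128, 0.001]
contact_force: [-2.1, -1.2, 5.4]
grip_width: 0.0554
gripper_force: 32.1
```

Request:
{"op": "arm_command", "data": {"plan": "0 0 -0.005 0;0 0 -0.015 0;0 0 -0.03 0;0 0 -0.04 0;0.0093 -0.0412 -0.005 0;0.0093 -0.0412 0 0;0.0093 -0.0412 0 0;0.0093 -0.0412 0 0;0.0093 -0.0412 0 0;0 0 0.03 0;0 0 0.035 0;0 0 0.025 0;0 0 0.015 0;0 0 0.008 0;0 0 0 0", "grip_force": 25}}

```text
clock: 21.28
tcp_pos: [0.4599, -0.0496, 0.047]
orientation: [0.288, 3.128, 0.0]
contact_force: [0.1, 0.3, -0.8]
grip_width: 0.0555
gripper_force: 31.3
```

Request:
{"op": "arm_command", "data": {"plan": "0 0 0.006 0;0 0 0.006 0;0 0 0.005 0;0 0 0.004 0;0 0 0.004 0;0 0 0.003 0;0 0 0 0", "grip_force": 20}}

```text
clock: 22.15
tcp_pos: [0.4656, -0.0501, 0.0208]
orientation: [0.288, 3.117, 0.001]
contact_force: [6.7, -0.9, 8.5]
grip_width: 0.0551
gripper_force: 33.9
```

Run:
```python
from h import *
pinktop((10,60),40)
```

```text
11042 c [ 0.4572 -0.0545  0.0267] n [-0.164  0.029  0.986] ranges [[ 0.4104 -0.0789  0.0183]
 [ 0.4995 -0.0228  0.0338]]
```

Request:
{"op": "arm_command", "data": {"plan": "0 0 0.004 0;0 0 0.003 0;0 0 0.0025 0;0 0 0 0"}}

```text
clock: 22.7
tcp_pos: [0.4651, -0.0501, 0.0116]
orientation: [0.288, 3.118, 0.001]
contact_force: [3.8, -1.0, 16.3]
grip_width: 0.0552
gripper_force: 35.7
```

Request:
{"op": "arm_command", "data": {"plan": "0 0 0 0;0 0 0 0;0 0 -0.03 0;0 0 -0.05 0;0 0 -0.03 0;0 0 0 0;0 0 0 0", "hand": -0.7}}

```text
clock: 23.58
tcp_pos: [0.4589, -0.0495, 0.1185]
orientation: [-0.288, -3.127, 0.0]
contact_force: [-0.6, 0.2, 0.0]
grip_width: 0.0726
gripper_force: 0.0
```

Run:
```python
from m import *
p=look(CR,(180,60,400,345)); save('w9',p)
```

```text
[ 0.45870804 -0.04951295  0.11820629] [-2.87656758e-01 -3.12618186e+00  4.30264511e-04] 0.07310795816151629
ctr [ 0.4635 -0.0497  0.0196] n [ 0.003 -0.004  1.   ] s 0.0007 ax [ 0.983 -0.181 -0.003] yaw -10.45 [56.  76.1] (250, 180, 70, 88)
box in tool [-0.0047  0.0007 -0.    ]
```

Run:
```python
from m import *
p,d,C=grab('wrist'); X=cloud(d,C); hm=(X[:,:,2]>.011)&(X[:,:,2]<.027)
b=boxtop(p,X,d,C,(235,100,335,320),maskf=lambda h:hm)
b=boxtop(p,X,d,C,(235,100,335,320),maskf=lambda h:(h[:,:,1]>45)&(h[:,:,0]<40)&(d<.3))
```

```text
ctr [ 0.4655 -0.0502  0.0195] n [ 0.    -0.001  1.   ] s 0.0007 ax [ 0.983 -0.181 -0.   ] yaw -10.44 [ 55.9 110.3] (249, 161, 72, 127)
ctr [ 0.4724 -0.0515  0.0195] n [ 0.003 -0.002  1.   ] s 0.0007 ax [ 0.983 -0.182 -0.003] yaw -10.46 [57.5 96.4] (249, 179, 71, 109)
```

Request:
{"op": "arm_command", "data": {"plan": "-0.006 0.0005 0.03 0;0 0 0.04 0;0 0 0.025 0;0 0 0.011 0;0 0 0.003 0;0 0 0 0"}}

```text
clock: 24.42
tcp_pos: [0.466, -0.0503, 0.0106]
orientation: [0.288, 3.128, 0.0]
contact_force: [-0.6, -0.0, -0.1]
grip_width: 0.0722
gripper_force: 0.0
```

Request:
{"op": "arm_command", "data": {"plan": "0 0 0 0;0 0 0 0;0 0 0 0;0 0 0 0", "hand": 0.2, "grip_force": 40}}

```text
clock: 24.92
tcp_pos: [0.4663, -0.0503, 0.0112]
orientation: [0.288, 3.127, 0.001]
contact_force: [-1.4, -1.0, 7.1]
grip_width: 0.0554
gripper_force: 42.7
```

Request:
{"op": "arm_command", "data": {"plan": "0 0 -0.01 0;0 0 -0.04 0;0 0 -0.05 0;-0.0148 -0.0253 0 0;-0.0148 -0.0253 0 0;-0.0148 -0.0253 0 0;-0.0148 -0.0253 0 0;-0.0148 -0.0253 0 0;-0.0148 -0.0253 0 0;0 0 0.02 0;0 0 0.015 0;0 0 0.004 0;0 0 0 0;0 0 0 0"}}

```text
clock: 26.68
tcp_pos: [0.5257, -0.2156, 0.0719]
orientation: [0.288, 3.128, -0.0]
contact_force: [0.5, 0.2, -0.9]
grip_width: 0.0549
gripper_force: 43.3
```

Request:
{"op": "arm_command", "data": {"plan": "-0.0005 0.0001 0.004 0;0 0 0.004 0;0 0 0.003 0;0 0 0.001 0;0 0 0 0"}}

```text
clock: 27.3
tcp_pos: [0.5256, -0.2156, 0.0593]
orientation: [-0.288, -3.128, -0.0]
contact_force: [-1.7, 0.6, 1.4]
grip_width: 0.0549
gripper_force: 43.6
```

Request:
{"op": "arm_command", "data": {"plan": "0 0 0.0007 0;0 0 0 0"}}

```text
clock: 27.55
tcp_pos: [0.5256, -0.2157, 0.0593]
orientation: [-0.288, -3.128, -0.001]
contact_force: [-4.4, 1.9, 8.7]
grip_width: 0.0551
gripper_force: 44.5
```

Contact is made. I release it and back off.

Request:
{"op": "arm_command", "data": {"plan": "0 0 -0.0006 0;0 0 0 0", "grip_force": 20}}

```text
clock: 27.8
tcp_pos: [0.5259, -0.2158, 0.0593]
orientation: [0.288, 3.128, -0.0]
contact_force: [-0.9, 1.3, 2.2]
grip_width: 0.0551
gripper_force: 43.9
```

Request:
{"op": "arm_command", "data": {"plan": "0 0 0 0;0 0 0 0;0 0 0 0;0 0 -0.02 0;0 0 -0.045 0;0 0 -0.05 0;0 0 -0.03 0;0 0 0 0;0 0 0 0", "hand": -0.7}}

```text
clock: 28.92
tcp_pos: [0.5253, -0.2154, 0.2034]
orientation: [-0.288, -3.127, -0.001]
contact_force: [-0.3, 0.2, -0.2]
grip_width: 0.0725
gripper_force: 0.0
```

Run:
```python
from m import *
p,d,C=grab('wrist'); X=cloud(d,C); hm=(X[:,:,2]>.06)&(X[:,:,2]<.074)
b=boxtop(p,X,d,C,(235,100,335,320),maskf=lambda h:hm)
p2,d2,C2=grab('side'); p3,d3,C3=grab('scene')
save('mix10',np.hstack([np.vstack([cv2.resize(p,(400,300)),cv2.resize(p2[200:320,250:410],(400,300))]),np.vstack([cv2.resize(p3[150:270,160:320],(400,300)),cv2.resize(p[220:350,230:400],(400,300))])]))
np.savez('/tmp/w10',p=p,d=d,M=C[3],o=C[4]); print(r.get_obs()['tcp_pos'])
```

```text
ctr [ 0.5252 -0.216   0.0674] n [ 0.001 -0.     1.   ] s 0.0007 ax [ 0.983 -0.182 -0.001] yaw -10.49 [ 56.3 109.2] (252, 148, 63, 113)
[ 0.52503961 -0.21542277  0.20286857]
```

View pics/mix10.png

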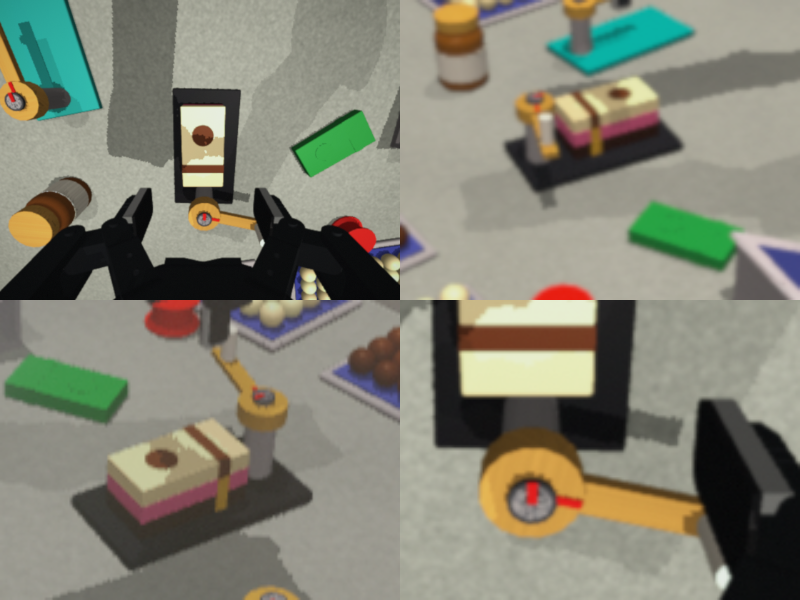

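The pile is square: cream is at (0.5252,-0.216) against brown at (0.5252,-0.2155), with equal yaw. Now the keeper knob.

Request:
{"op": "arm_command", "data": {"plan": "-0.0272 0.0195 0 0;-0.0272 0.0195 0 0;-0.0272 0.0195 0 0;-0.0272 0.0195 0 0;0 0 0.03 0;0 0 0 0;0 0 0 0", "hand": -0.05}}

```text
clock: 29.95
tcp_pos: [0.6466, -0.1596, 0.1743]
orientation: [-0.29, -3.128, 0.001]
contact_force: [0.4, -0.1, 0.3]
grip_width: 0.0447
gripper_force: 0.0
```

Run:
```python
from m import *
o=r.get_obs(); print(o['tcp_pos'],o['orientation'],o['grip_width'],totool([.6463-o['tcp_pos'][0],-.1584-o['tcp_pos'][1],0]).round(4))
# knob from side + scene views: bright white blob near predicted pixel, ray at z=.116 top
def proj(P,C):
    f,cx,cy,A,t=C; c=A.T@(np.array(P)-t); return np.array([cx+f*c[0]/-c[2],cy-f*c[1]/-c[2]])
for n in ('side','scene'):
    p,d,C=grab(n); u,v=proj([.6463,-.1584,.1],C).astype(int); X=cloud(d,C)
    w=np.zeros(d.shape,bool); w[v-14:v+15,u-12:u+13]=True
    hsv=cv2.cvtColor(p,cv2.COLOR_RGB2HSV); m=w&(hsv[:,:,1]<40)&(hsv[:,:,2]>150)&(X[:,:,2]>.08)&(X[:,:,2]<.125)
    print(n,u,v,m.sum(),X[m].mean(0).round(4) if m.any() else '')
```

```text
[ 0.64662387 -0.15956247  0.17431683] [-2.89547162e-01 -3.12755565e+00  6.26279672e-04] 0.04472584344511034 [ 0.0005  0.0011 -0.    ]
side 341 216 25 [ 0.6436 -0.1605  0.1085]
scene 218 200 20 [ 0.6508 -0.152   0.1069]
```

Request:
{"op": "arm_command", "data": {"plan": "0.0003 0.0015 0.03 0;0 0 0.025 0;0 0 0.012 0;0 0 0.005 0;0 0 0 0"}}

```text
clock: 30.68
tcp_pos: [0.6474, -0.1576, 0.1029]
orientation: [0.288, 3.127, -0.0]
contact_force: [-0.3, 0.8, 0.7]
grip_width: 0.0449
gripper_force: 0.0
```

Request:
{"op": "arm_command", "data": {"plan": "0 0 0 0;0 0 0 0;0 0 0 0;0 0 0 0;0 0 0 0", "hand": 0.95, "grip_force": 20}}

```text
clock: 31.3
tcp_pos: [0.647, -0.1588, 0.1031]
orientation: [0.29, 3.127, -0.002]
contact_force: [-1.9, -3.9, 5.5]
grip_width: 0.0133
gripper_force: 21.8
```

Run:
```python
from m import *
o=r.get_obs(); print(o['tcp_pos'],o['orientation'],o['grip_width'],o['contact_force'])
A=np.array([.6131,-.2296]); k=o['tcp_pos'][:2]-A; print('r',np.linalg.norm(k))
t0=np.arctan2(k[1],k[0]); t1=np.radians(180-11.7); print(np.degrees([t0,t1])); rr=.078
prev=o['tcp_pos'][:2]
for t in np.linspace(t0,t1,13)[1:]:
    q=A+rr*np.array([np.cos(t),np.sin(t)]); print(totool([*(q-prev),0]).round(4)[:2],end=';'); prev=q
```

```text
[ 0.64703817 -0.15884996  0.10305014] [ 2.89839308e-01  3.12722295e+00 -2.12054670e-03] 0.013264101816855643 [-1.86307553 -3.94033733  5.49188967]
r 0.0784688899964744
[ 64.37337727 168.3       ]
[0.0117 0.0017];[0.0118 0.0004];[ 0.0117 -0.0014];[ 0.0114 -0.0031];[ 0.0108 -0.0048];[ 0.0099 -0.0063];[ 0.0089 -0.0078];[ 0.0076 -0.009 ];[ 0.0061 -0.0101];[ 0.0046 -0.0109];[ 0.0029 -0.0114];[ 0.0011 -0.0117];
```

Request:
{"op": "arm_command", "data": {"plan": "0.0117 0.0017 0 0;0.0118 0.0004 0 0;0.0117 -0.0014 0 0;0.0114 -0.0031 0 0;0.0108 -0.0048 0 0;0.0099 -0.0063 0 0;0.0089 -0.0078 0 0;0.0076 -0.009 0 0;0.0061 -0.0101 0 0;0.0046 -0.0109 0 0;0.0029 -0.0114 0 0;0.0006 -0.006 0 0;0 0 0 0;0 0 0 0"}}

```text
clock: 33.05
tcp_pos: [0.5393, -0.2069, 0.103]
orientation: [0.287, 3.126, 0.0]
contact_force: [2.3, -0.5, 5.9]
grip_width: 0.0134
gripper_force: 21.9
```

Run:
```python
from m import *
o=r.get_obs(); A=np.array([.6131,-.2296]); k=o['tcp_pos'][:2]-A; print('r',np.linalg.norm(k),'off deg',np.degrees(np.arctan2(k[1],k[0]))-168.3)
g=A+.078*np.array([np.cos(np.radians(168.3)),np.sin(np.radians(168.3))]); print(totool([*(g-o['tcp_pos'][:2]),0]),g)
```

```text
r 0.07722238247508335 off deg -5.429544834703222
[ 1.27737274e-03 -7.28167557e-03 -6.46545264e-06] [ 0.53672062 -0.21378259]
```

Request:
{"op": "arm_command", "data": {"plan": "0.0005 -0.004 0 0;0.0004 -0.003 0 0;0 0 0 0;0 0 0 0"}}

```text
clock: 33.55
tcp_pos: [0.537, -0.2132, 0.103]
orientation: [0.286, 3.127, 0.001]
contact_force: [2.2, 1.1, 6.6]
grip_width: 0.0129
gripper_force: 22.0
```

Request:
{"op": "arm_command", "data": {"plan": "0 0 0 0;0 0 0 0;0 0 0 0;0 0 -0.03 0;0 0 -0.045 0;0 0 -0.04 0;0.03 0 0 0;0.03 0 0 0;0 0 0 0;0 0 0 0", "hand": -0.05}}

```text
clock: 34.8
tcp_pos: [0.4775, -0.2027, 0.2173]
orientation: [0.288, 3.128, 0.0]
contact_force: [-0.0, -0.0, 1.1]
grip_width: 0.0449
gripper_force: 0.0
```

```bash
cat > c.py <<'E'
from m import *
def proj(P,C):
    f,cx,cy,A,t=C; c=A.T@(np.array(P)-t); return np.array([cx+f*c[0]/-c[2],cy-f*c[1]/-c[2]])
p,d,C=grab('wrist'); X=cloud(d,C); save('w11',p); np.savez('/tmp/w11',p=p,d=d,M=C[3],o=C[4]); hsv=cv2.cvtColor(p,cv2.COLOR_RGB2HSV)
u,v=proj([.6131,-.2296,.095],C).astype(int); print('cap px',u,v, r.get_obs()['tcp_pos'])
w=np.zeros(d.shape,bool); w[max(v-30,0):v+30,max(u-30,0):u+30]=True
red=w&(hsv[:,:,1]>150)&((hsv[:,:,0]<7)|(hsv[:,:,0]>172))&(hsv[:,:,2]>110)
cap=red&(X[:,:,2]>.0925); col=red&(X[:,:,2]<=.0925)
for n,m,z in (('cap',cap,.095),('col',col,.088)):
    vv,uu=np.where(m); 
    if len(uu)<3: print(n,len(uu)); continue
    P=plane(np.c_[uu,vv],z,C)[:,:2]; l=cv2.fitLine(P.astype(np.float32),cv2.DIST_L2,0,.01,.01).ravel(); s=-np.sign(l[0])
    a=np.arctan2(s*l[1],s*l[0]); c=P.mean(0); A=np.array([.6131,-.2296]); print(n,len(uu),c.round(4),'line az',np.degrees(a).round(1),'az from axis',np.degrees(np.arctan2(*(c-A)[::-1])).round(1))
# brass mask -> arm edges ; knob top
k0=np.array([.5367,-.2138]); ku,kv=proj([*k0,.116],C); print('knob pred',ku,kv)
kn=(X[:,:,2]>.108)&(X[:,:,2]<.124)&(np.linalg.norm(X[:,:,:2]-k0,axis=2)<.02)&(hsv[:,:,1]<60)
if kn.any():
    vv,uu=np.where(kn); cs,_=cv2.findContours(kn.astype(np.uint8),cv2.RETR_EXTERNAL,cv2.CHAIN_APPROX_NONE); (cu,cv_),rad=cv2.minEnclosingCircle(max(cs,key=cv2.contourArea)); K=plane((cu,cv_),.116,C)[0]
    A=np.array([.6131,-.2296]); print('knob',kn.sum(),K,rad,'r',np.linalg.norm(K[:2]-A),'az',np.degrees(np.arctan2(*(K[:2]-A)[::-1])))
hm=(X[:,:,2]>.0735)&(X[:,:,2]<.086)&(hsv[:,:,1]>90)&(hsv[:,:,0]<30); q=X[hm]; q=q[(q[:,0]>.50)&(q[:,0]<.59)&(abs(q[:,1]+.215)<.05)]
print('arm px',len(q)); 
if len(q)>20: 
    l=cv2.fitLine(q[:,:2].astype(np.float32),cv2.DIST_HUBER,0,.01,.01).ravel(); print('arm az',np.degrees(np.arctan2(l[1],l[0]))%180, q[:,:2].mean(0))
E
python3 c.py
```

```text
cap px 282 338 [ 0.47774136 -0.2027511   0.21724328]
cap 36 [ 0.6096 -0.229 ] line az 165.3 az from axis 170.0
col 32 [ 0.6005 -0.2269] line az 163.8 az from axis 168.1
knob pred 283.64512262708223 283.3032621919451
knob 230 [ 0.53525781 -0.21339     0.116     ] 9.256339073181152 r 0.07951207810203799 az 168.2367360030128
arm px 573
arm az 167.04471 [ 0.55281634 -0.21726271]
```

Request:
{"op": "arm_command", "data": {"plan": "-0.038 -0.0004 0 0;-0.038 -0.0004 0 0;-0.038 -0.0004 0 0;-0.038 -0.0004 0.02 0;0 0 0.03 0;0 0 0 0;0 0 0 0"}}

```text
clock: 35.72
tcp_pos: [0.6265, -0.2325, 0.1679]
orientation: [0.289, 3.128, -0.001]
contact_force: [-0.9, 0.2, 0.0]
grip_width: 0.0449
gripper_force: 0.0
```

```bash
python3 c.py
python3 - <<'E'
from m import *
z=np.load('/tmp/w11.npz'); p,d=z['p'],z['d']; C=cal('wrist'); C=(*C[:3],z['M'],z['o']); X=cloud(d,C); hsv=cv2.cvtColor(p,cv2.COLOR_RGB2HSV)
# collar disc outline (brass, z~.088) and cap disc -> axis
br=((X[:,:,2]>.083)&(X[:,:,2]<.1)&(np.linalg.norm(X[:,:,:2]-[.6131,-.2296],axis=2)<.03)).astype(np.uint8)
cs,_=cv2.findContours(cv2.morphologyEx(br,cv2.MORPH_CLOSE,np.ones((5,5))),cv2.RETR_EXTERNAL,cv2.CHAIN_APPROX_NONE); c=max(cs,key=cv2.contourArea)[:,0,:]
P=plane(c,.088,C)[:,:2]; P=P[P[:,0]>.610]; s=np.linalg.lstsq(np.c_[2*P,np.ones(len(P))],(P**2).sum(1),rcond=None)[0]; print('collar ctr',s[:2],'rad',np.sqrt(s[2]+s[0]**2+s[1]**2),len(P))
red=(hsv[:,:,1]>150)&((hsv[:,:,0]<7)|(hsv[:,:,0]>172))&(hsv[:,:,2]>110)&(np.linalg.norm(X[:,:,:2]-[.6131,-.2296],axis=2)<.03)
for n,m,zz in (('cap',red&(X[:,:,2]>.0925),.095),('col',red&(X[:,:,2]<=.0925),.088)):
    vv,uu=np.where(m); P=plane(np.c_[uu,vv],zz,C)[:,:2]; e=np.array([np.cos(np.radians(168.3)),np.sin(np.radians(168.3))]); f=np.array([-e[1],e[0]])
    print(n,'along',np.percentile((P-s[:2])@e*1000,[2,98]).round(1),'across',np.percentile((P-s[:2])@f*1000,[2,50,98]).round(2),'az',np.degrees(np.arctan2(*(P.mean(0)-s[:2])[::-1])).round(2))
E
```

```text
cap px 284 214 [ 0.62664946 -0.23254204  0.1684825 ]
cap 74 [ 0.609 -0.229] line az 169.2 az from axis 171.3
col 63 [ 0.5991 -0.2268] line az 165.8 az from axis 168.5
knob pred 287.2647095374405 95.698374873329
knob 478 [ 0.53777617 -0.21327593  0.116     ] 12.747649192810059 r 0.07707240420389849 az 167.77203602065134
arm px 1702
arm az 167.51299 [ 0.55612685 -0.21775813]
collar ctr [ 0.61394607 -0.23034253] rad 0.021339657800616457 88
cap along [0.2 9.9] across [-2.37 -0.25  1.28] az 164.53
col along [ 9.7 20. ] across [-2.13 -0.65  0.79] az 166.43
```

Run:
```python
from m import *
for n in ('side','scene'):
    p,d,C=grab(n); X=cloud(d,C); m=(abs(X[:,:,2]-.066)<.004)&(np.linalg.norm(X[:,:,:2]-[.525,-.2155],axis=2)<.07); q=X[m]; print(n,m.sum(),q.mean(0).round(4),q.min(0).round(3),q.max(0).round(3))
o=r.get_obs(); print(o['clock'],o['contact_force']); print(ticket.hand_in())
```

```text
side 652 [ 0.5174 -0.2201  0.0641] [ 0.467 -0.254  0.062] [ 0.593 -0.182  0.07 ]
scene 289 [ 0.5266 -0.2041  0.0645] [ 0.473 -0.233  0.062] [ 0.586 -0.175  0.068]
35.875 [ 0.04416982  0.35156969 -0.02848073]
the job is handed in; nothing more can be done
None
```

Pink and cream are piled squarely on the brown box and the keeper arm is at the red mark to within about 1°, handed in at 35.9 s; I viewed 11 pictures against the limit of 10.

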